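# Take the used filter cassette out of the bench dust extractor

### The job

Take the used filter cassette out of the dust extractor and lay it flat in the dark sheet-metal tray, grip upwards. It is held under a lip on the operator's side: slide it away from that lip into the deep channel, against the sprung bar, until its edge comes out from under the lip, tip that edge up over the lip while keeping it pressed in, then draw it out. Use only gentle force on the extractor, set the cassette down without dropping it, and leave the loose things around the work where they are.

Things in the scene. Friction and masses are not known exactly. Their poses are not given: they have to be found in the camera images.
- extractor: bench-top dust extractor, a fixed grey box 220 x 176 x 83 mm, black louvres and a red switch in its near (-x) face. Origin: centre of its underside on the bench; x points from lip to deep channel (away from the operator), z up. It carries an steel frame that holds the cassette; contact force between cassette and extractor (frame included) summed over all touching points, must stay under 40 N
- seat (a point): point on the extractor, 88 mm above its origin, at the height of the frame's seat on which the cassette lies. The frame is clamped by slotted holes and may sit up to 4 mm either way along the extractor's x, and the cassette anywhere in its 10 mm of free play; neither is measured. Side guides leave 2 mm each side. Sliding friction is 1 to 4 N, more if pressed down
- lip (a point): nominal place (frame offset 0) of the top inner edge of the lip on the frame's near wall. The lip reaches 12 mm over the cassette's near edge, underside 10 mm and top 13 mm above the seat. The edge is out from under it once the cassette has slid 12 mm from the near wall; tipped before that, the lip blocks it. To pass over the lip the edge must rise over 13 mm (0.11 rad)
- channel (a point): nominal place (frame offset 0) of the lower outer edge of the deep channel's roof: channel 13 mm high, 27 mm deep, with a sprung steel bar inside. Sliding from the near wall, the cassette meets the bar after 10 mm (3 N), clears the lip at 12 mm (7 N) and hits a hard stop at 14 mm (11 N, 2 N per mm). In the channel it can tip up to 0.2 rad about its far lower edge
- cassette: blue filter cassette, 0.25 to 0.5 kg: a flat plate 130 (x) x 110 (y) x 8 mm with white pleats standing up to 12 mm above its underside, and an upright blue pull grip at its centre, 14 mm thick (x), 60 mm long (y), from 8 to 53 mm above the underside. Origin: centre of its underside; x, y, z as the extractor's while it is in place
- near_edge (a point): middle of the cassette's lower edge on the lip (-x) side, 65 mm from its origin
- far_edge (a point): middle of the cassette's lower edge on the deep-channel (+x) side, 65 mm from its origin
- tray: fixed open tray of dark sheet metal, outside 200 (x) x 170 (y) x 22 mm, wall and floor 3 mm, rolled rim up to 25 mm high. Origin: centre of its underside
- screw_jar2: loose clear jar with a red lid, 64 x 88 mm, a bystander at the back left; origin under its centre
- screwdriver_amber: loose amber screwdriver, 169 mm, a bystander lying at the left; origin under its centre
- tape_measure: loose yellow tape measure, 75 x 89 x 34 mm, a bystander at the left; origin under its centre
- hex_keys: loose red hex key holder, 45 x 78 x 20 mm, a bystander at the right; origin under its centre

How it is judged (in metres and radians):
On the way, in this order (a step that is already met when the one before it is completed fails the run):
1. the cassette's near edge is tipped up over the lip while its far edge is still in the deep channel (z of near_edge in the frame of extractor above 0.1 m and z of far_edge in the frame of extractor below 0.095 m and x of far_edge in the frame of extractor above 0.045 m), for 0.1 s.
2. the cassette is out of the frame (z of each of near_edge, far_edge in the frame of extractor above 0.108 m), for 0.1 s.
At the end, for the whole second after the job is handed in: the cassette lies flat on the tray's floor (underside within 5 mm of it, tilt under 0.06 rad), grip up, at rest (z of cassette in the frame of tray below 0.008 m and horizontal distance between cassette and tray below 0.06 m and angle between cassette's own z axis and vertical below 0.06 rad and linear speed of cassette below 0.02 m/s); the robot touches nothing.
It fails at once if the extractor was forced: over 40 N between cassette and extractor, summed over all touching points (contact force between cassette and extractor above 40 N).
It fails at once if the cassette was dropped into the tray (faster than 0.45 m/s just above its floor) (horizontal distance between cassette and tray below 0.1 m and z of cassette in the frame of tray below 0.02 m and linear speed of cassette above 0.45 m/s).
It fails at once if a loose bystander was moved more than 4 cm (distance of any of screw_jar2, screwdriver_amber, tape_measure, hex_keys from where it was at the start of the episode above 0.04 m).
It also fails if it takes over 67 s, if anything falls off the work surface, if the arm or the gripper's body presses on something with over 40 N, if the wrist force passes 120 N, or if a joint passes its speed limit or range.

### The arm

A 7-joint arm with a two-finger parallel gripper is mounted at the origin on a cart in front of the work surface, level with it; the furniture and walls round the work are solid. World frame = base frame: x ahead of the robot, y to its left, z up, the work surface at z = 0. Lengths are in m, angles in degrees, forces in N, time in s.
With the tool pointing down it reaches from about 0.425 to 0.875 m from the base axis. Payload 8.4 kg.
Tool frame: the origin (TCP) lies midway between the tips of the shut fingers; the grasp point (between the pads) lies 19 mm behind it; x points along the fingers, y is the direction in which the jaws open and shut, and the axes are right-handed (so a half turn about x gives the same grasp; the last joint's range is limited). The gripper opens to 85 mm and grips with 20 to 120 N. Pads are 22 mm wide; open, the fingers measure 114 mm over their backs; the gripper's body (76 mm by 85 mm) begins 54 mm behind the grasp point. The pads swing forward as they close: fully open they stand 13 mm farther back than shut.
Start: joints at [71.035, 19.091, 2.286, 83.961, -0.768, 76.965, -3.352], TCP at [0.149, -0.633, 0.231] pointing down, gripper open.
Joint ranges: [-147.57, 147.57], [-21.85, 119.76], [-74.77, 79.35], [14.55, 137.4], [-85.83, 265.84], [4.83, 119.75], [-152.11, 152.11]. Speed limits (degrees/s): [127.2, 127.2, 159.86, 159.86, 180, 180, 180].

### API

Orientations are given as a 3x3 rotation matrix whose columns are the frame's x, y, z axes.
In Python, from bench import r gives the robot as it stands.
- The arm moves only by the tool arm_command, never from a script. Its argument "commands" is a list of rows, each a list of 7 numbers: the shift along the world's x, y, z in cm, then the turn, a rotation vector about the world's x, y, z in rad, then the gripper's target within -1 to 1 (fully open at 1, half-way at 0, shut at -1). In form: [[x, y, z, wx, wy, wz, gripper], ...]. A call has 1 to 5 rows; each row shifts and turns the commanded pose from where the row before left it; what a row does not reach is not made up. A row lasts 1/12 s, in which the tool goes at most 41.7 mm and 7.16 degrees, less where a joint would pass 70% of its speed; a pose out of reach is approached as far as the arm can. A call with a gripper value outside its range is refused whole. The fingers move at their own pace and stop on an object; the grip force is fixed at half the most. Time passes only in rows, so rows that do not move let the fingers close. It gives the time, the measured TCP pose, the force and the opening at its end, in the units of the state.
- r.state(): the state, without advancing time (a new reading comes with each control period).
- r.get_image(name): name is "side" or "top" or "wrist"; returns a dict with "img" (384x512x3 uint8, red, green, blue), "range_z" (384x512 float32, m along the optical axis (not along the pixel's ray), 0 where there is no reading), "fx", "fy", "cx", "cy" (pixels), "cam_to_world" (4x4, takes a point from camera to world coordinates); the wrist camera has in their place "hand_eye" (4x4, takes a point from camera to tool coordinates, whose origin is the TCP and whose axes are the tool frame's). Camera axes: x right, y down, z forward; pixel columns grow to the right and rows downward; lengths in m; the calibration is good to about 2 mm. A picture is of the moment at which its call begins: read the wrist's pose just before it.
- r.finish_job(): hands the job in, once; it reports no verdict.
The state is a dict: "time_s": time; "qpos": joint angles; "qd": joint speeds; "tau": joint torques, N m; "tcp_pos": TCP position; "orientation": TCP orientation; "force": force on the tool from outside, world axes, zero at the start; "torque": the same for the moment, N m; "grip_width": opening from 0.0 (shut) to 1.0 (fully open).
Only numpy, scipy, OpenCV 4.12 (cv2) and the standard library are available. Lean on these libraries where they do the work, as an engineer would, in place of code of your own. Each camera call takes 0.05 s, during which the arm holds its last target.

## Working session

There is one attempt and no reset: what is moved stays moved. The work goes in short steps, Python scripts to look and compute and a tool call to move; the robot and the scene stay as the last step left them, time stands still between calls to the robot, and variables do not carry over. Pictures are saved under pics/ and viewed, and the job is handed in when it is done.

Besides the shell and the picture viewer there is one more tool, called after "Call:" in YAML: its name, and indented under it one key for each argument. arm_command: Moves the arm, as the interface text tells. Its arguments: {"type":"object","properties":{"commands":{"type":"array"}},"required":["commands"]}

```bash
mkdir -p pics; ls; python3 - <<'E'
from bench import r
import cv2,numpy as np
s=r.state();print({k:np.round(v,3).tolist() for k,v in s.items()})
for n in ["side","top","wrist"]:
    d=r.get_image(n);cv2.imwrite(f"pics/{n}0.png",d["img"][:,:,::-1]);np.savez(f"pics/{n}0.npz",**d)
    print(n,d["fx"],d["cx"],np.round(d.get("cam_to_world",d.get("hand_eye")),3).tolist())
E
```

```text
pics
{'time_s': 0.0, 'qpos': [71.037, 19.133, 2.284, 84.013, -0.768, 76.965, -3.353], 'qd': [0.08, 0.057, -0.081, 0.03, -0.024, 0.05, -0.005], 'tau': [-0.0, -65.856, 1.365, -40.556, 0.017, 0.013, -0.0], 'tcp_pos': [0.149, -0.632, 0.23], 'orientation': [[-0.0, 0.23, -0.973], [0.002, -0.973, -0.23], [-1.0, -0.002, 0.0]], 'force': [-0.14, 0.319, -0.491], 'torque': [-0.011, -0.006, 0.006], 'grip_width': 1.003}
side 409.5558865765532 256.20901309382015 [[1.0, -0.02, -0.004, 0.568], [-0.009, -0.594, 0.805, -1.202], [-0.018, -0.804, -0.594, 1.036], [0.0, 0.0, 0.0, 1.0]]
top 396.8136717457106 248.25362862236722 [[-0.005, -0.996, 0.089, 0.462], [-1.0, 0.003, -0.022, 0.08], [0.022, -0.089, -0.996, 1.319], [0.0, 0.0, 0.0, 1.0]]
wrist 346.34561023929876 258.21351032057146 [[0.001, -0.301, 0.954, -0.143], [1.0, -0.0, -0.001, -0.001], [0.0, 0.954, 0.301, -0.077], [0.0, 0.0, 0.0, 1.0]]
```

View pics/side0.png

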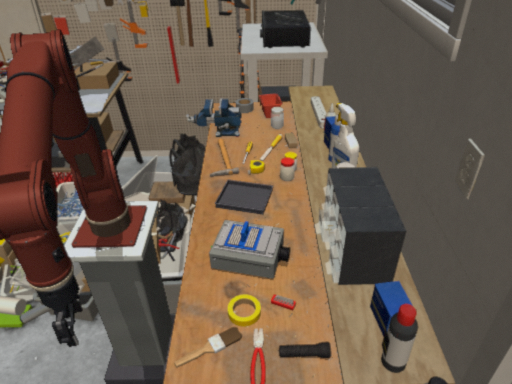

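View pics/top0.png

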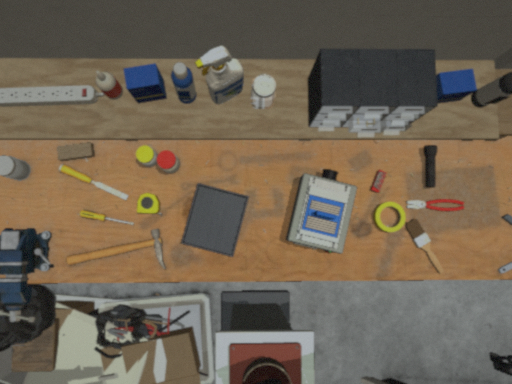

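The top view shows the extractor around (322,212) and the tray around (214,219). The hex keys are at (378,181), the tape at (148,204) and the jar at (167,161). Next I'll measure with depth.

```bash
cat > h.py <<'E'
import numpy as np,cv2
def cloud(d,T=None):
    z=d["range_z"].astype(float);v,u=np.mgrid[:z.shape[0],:z.shape[1]]
    P=np.stack([(u-d["cx"])/d["fx"]*z,(v-d["cy"])/d["fy"]*z,z,np.ones_like(z)],-1)
    if T is None:T=d["cam_to_world"]
    W=(P@np.asarray(T).T)[...,:3];W[z==0]=np.nan
    return W
E
python3 - <<'E'
from h import *
d=dict(np.load("pics/top0.npz"));W=cloud(d)
im=d["img"][150:270,170:400,::-1];cv2.imwrite("pics/topc.png",cv2.resize(im,None,fx=3.4,fy=3.4,interpolation=cv2.INTER_CUBIC))
def rect(m,name):
    p=W[m];c,s,a=cv2.minAreaRect(p[:,:2].astype(np.float32));print(name,len(p),np.round(c,4),np.round(s,4),a,np.round(np.nanpercentile(p[:,2],[1,50,99]),4))
x,y,z=W[...,0],W[...,1],W[...,2]
v,u=np.mgrid[:384,:512]
box=(u>280)&(u<362)&(v>165)&(v<256)
print("bench z",np.nanmedian(z[(u>255)&(u<280)&(v>180)&(v<240)]))
lab=lambda m:max([(l==i) for l in [cv2.connectedComponents(m.astype(np.uint8))[1]] for i in range(1,l.max()+1)],key=lambda q:q.sum())
rect(lab(box&(z>0.07)),"ext>70");rect(lab(box&(z>0.06)&(z<.2)),"ext")
rect(lab(box&(z>0.1)),">100");rect(lab(box&(z>0.12)),">120")
tr=(u>175)&(u<252)&(v>178)&(v<262)
rect(lab(tr&(z>0.01)),"tray>10");rect(lab(tr&(z>0.017)),"rim")
hsv=cv2.cvtColor(d["img"],cv2.COLOR_RGB2HSV)
rect(lab(tr&(hsv[...,2]<95)),"dark")
np.set_printoptions(linewidth=250)
print(np.round(z[170:256:4,284:362:4]*1000).astype(int))
E
```

```text
bench z 0.0004331828976500418
ext>70 3957 [ 0.539  -0.1835] [0.1784 0.2472] 75.71003723144531 [0.074  0.0916 0.1411]
ext 4101 [ 0.5435 -0.1845] [0.1784 0.2566] 75.77225494384766 [0.0647 0.0908 0.141 ]
>100 379 [ 0.5857 -0.1953] [0.1232 0.0324] 75.97325897216797 [0.1003 0.1043 0.1098]
>120 103 [ 0.5208 -0.1777] [0.0588 0.0137] 75.71308135986328 [0.1205 0.1401 0.1445]
tray>10 455 [0.5125 0.1596] [0.1756 0.2055] 75.06343078613281 [0.011  0.024  0.0302]
rim 426 [0.5125 0.1596] [0.1756 0.2055] 75.06343078613281 [0.0175 0.0241 0.0304]
dark 3308 [0.5128 0.1647] [0.1715 0.2041] 74.60089874267578 [-0.0027  0.0037  0.0276]
[[                   0                    2                    4                    2                    3                    6                   -1                   -2                    4                    2                   57
                    72                   72                   -2                   -2                   -1                    1                   -3 -9223372036854775808                    2]
 [                   1                    3           
[... 8232 characters left out ...]
                   40
                    83                   81                   83                   83                   -2                    0                    4                   -3                    0]
 [                   7                    2                    0                    1                   -4                   -2                   -2                    2                    4                   -1                   -2
                    -3                    1                   -5                    0                   -1                   -6                    3                    2                    2]]<stdin>:18: RuntimeWarning: invalid value encountered in cast
```

View pics/topc.png

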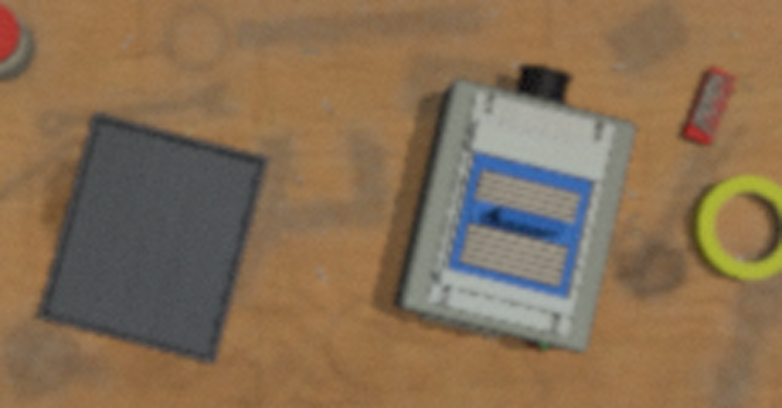

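Extractor yaw is about -14.3°, with the grip at about (0.521,-0.178) and its top at z=0.141. The tray is at about (0.5127,0.160) with yaw about -15°. I'll move above the grip and turn the jaws along extractor x.

Call:
arm_command:
  commands:
    - [2.48, 3.03, 0.2, 0, 0, 0.0726, 0.2]
    - [2.48, 3.03, 0.2, 0, 0, 0.0726, 0.2]
    - [2.48, 3.03, 0.2, 0, 0, 0.0726, 0.2]
    - [2.48, 3.03, 0.2, 0, 0, 0.0726, 0.2]
    - [2.48, 3.03, 0.2, 0, 0, 0.0726, 0.2]

```text
time_s: 0.57
tcp_pos: [0.2741, -0.4794, 0.2412]
orientation: [[-0.0, 0.563, -0.826], [0.0, -0.826, -0.563], [-1.0, -0.0, 0.0]]
force: [0.3, -1.3, 0.7]
grip_width: 0.599
```

Call:
arm_command:
  commands:
    - [2.48, 3.03, 0.2, 0, 0, 0.0726, 0.2]
    - [2.48, 3.03, 0.2, 0, 0, 0.0726, 0.2]
    - [2.48, 3.03, 0.2, 0, 0, 0.0726, 0.2]
    - [2.48, 3.03, 0.2, 0, 0, 0.0726, 0.2]
    - [2.48, 3.03, 0.2, 0, 0, 0.0726, 0.2]

```text
time_s: 0.98
tcp_pos: [0.398, -0.3278, 0.2514]
orientation: [[-0.0, 0.82, -0.573], [-0.0, -0.573, -0.82], [-1.0, -0.0, 0.0]]
force: [0.7, -0.9, 0.4]
grip_width: 0.597
```

Call:
arm_command:
  commands:
    - [2.48, 3.03, 0, 0, 0, 0.0726, 0.2]
    - [2.48, 3.03, 0, 0, 0, 0.0726, 0.2]
    - [2.48, 3.03, 0, 0, 0, 0.0726, 0.2]
    - [2.48, 3.03, 0, 0, 0, 0.0726, 0.2]
    - [2.48, 3.03, 0, 0, 0, 0.0726, 0.2]

```text
time_s: 1.4
tcp_pos: [0.5221, -0.1764, 0.2514]
orientation: [[0.0, 0.97, -0.244], [-0.0, -0.244, -0.97], [-1.0, 0.0, 0.0]]
force: [1.1, -0.8, -0.5]
grip_width: 0.604
```

Call:
arm_command:
  commands:
    - [0, 0, 0, 0, 0, 0, 0.2]
    - [0, 0, 0, 0, 0, 0, 0.2]
    - [0, 0, 0, 0, 0, 0, 0.2]

```text
time_s: 1.65
tcp_pos: [0.5209, -0.1785, 0.2509]
orientation: [[-0.001, 0.969, -0.248], [-0.0, -0.248, -0.969], [-1.0, -0.001, 0.0]]
force: [-0.7, 0.5, 0.9]
grip_width: 0.604
```

```bash
python3 - <<'E'
from bench import r
from h import *
np.set_printoptions(suppress=True)
s=r.state();print({k:np.round(v,3).tolist() for k,v in s.items()})
d=r.get_image("wrist");cv2.imwrite("pics/w1.png",d["img"][:,:,::-1])
T=np.eye(4);T[:3,:3]=s["orientation"];T[:3,3]=s["tcp_pos"];T=T@d["hand_eye"]
np.savez("pics/w1.npz",T=T,**d)
W=cloud(d,T);z=W[...,2]
def rect(m,n):
    l=cv2.connectedComponentsWithStats(m.astype(np.uint8))
    k=1+np.argmax(l[2][1:,4]);p=W[l[1]==k];c,sz,a=cv2.minAreaRect(p[:,:2].astype(np.float32));print(n,len(p),np.round(c,4),np.round(sz,4),round(a,2),np.round(np.percentile(p[:,2],[1,50,99]),4))
v,u=np.mgrid[:384,:512]
near=(abs(W[...,0]-.521)<.1)&(abs(W[...,1]+.178)<.1)
rect(near&(z>.125)&(z<.16),"grip")
hsv=cv2.cvtColor(d["img"],cv2.COLOR_RGB2HSV)
rect(near&(z>.125)&(z<.16)&(hsv[...,1]>120),"gripblue")
E
```

```text
{'time_s': 1.65, 'qpos': [38.606, 8.875, -27.043, 95.071, 4.144, 77.096, -3.44], 'qd': [1.163, -0.4, 1.262, 0.329, -0.013, -0.057, -0.042], 'tau': [-2.021, -49.011, -4.272, -40.75, -0.213, -0.053, -0.006], 'tcp_pos': [0.521, -0.178, 0.251], 'orientation': [[-0.001, 0.969, -0.248], [-0.0, -0.248, -0.969], [-1.0, -0.001, 0.0]], 'force': [-0.654, 0.465, 0.914], 'torque': [-0.029, 0.04, 0.015], 'grip_width': 0.604}
grip 1415 [ 0.5217 -0.177 ] [0.0591 0.0147] 76.41 [0.1286 0.1408 0.1426]
gripblue 1415 [ 0.5217 -0.177 ] [0.0591 0.0147] 76.41 [0.1286 0.1408 0.1426]
```

View pics/w1.png

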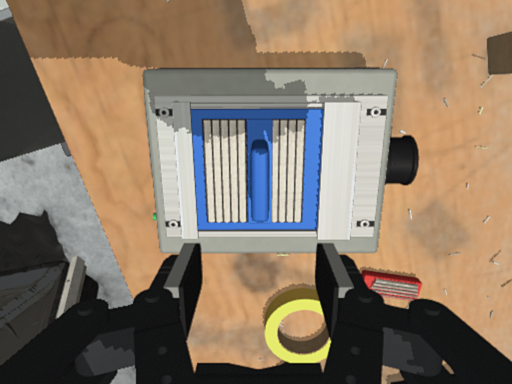

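The picture shows the blue cassette between lip (column ~192) and channel roof (column ~322), with the grip at column 260. I'll fit the yaw and slide position from it.

```bash
python3 - <<'E'
from h import *
d=dict(np.load("pics/w1.npz"));W=cloud(d,d["T"]);T=d["T"]
img=d["img"]
def ray(u,v,z):
    q=T[:3,:3]@np.array([(u-d["cx"])/d["fx"],(v-d["cy"])/d["fy"],1]);return T[:3,3]+q*(z-T[2,3])/q[2]
hsv=cv2.cvtColor(img,cv2.COLOR_RGB2HSV)
blue=(hsv[...,0]>95)&(hsv[...,0]<125)&(hsv[...,1]>120)
# blue left and right edge per row
L=[];R=[]
for v in range(125,225,3):
    c=np.where(blue[v,150:350])[0]+150
    L.append(ray(c.min()-.5,v,.101)[:2]);R.append(ray(c.max()+.5,v,.101)[:2])
for n,P in(("lip",L),("roof",R)):
    P=np.array(P);vx,vy,x0,y0=cv2.fitLine(P.astype(np.float32),cv2.DIST_HUBER,0,.01,.01).ravel()
    a=np.degrees(np.arctan2(vy,vx));print(n,"yaw",round((a%180)-90,2))
    yaw=np.radians(-14.1);ex=np.array([np.cos(yaw),np.sin(yaw)])
    print(" x rel. to grip mm",np.round((P.mean(0)-[.5217,-.177])@ex*1000,2))
z=W[...,2];near=(abs(W[...,0]-.521)<.16)&(abs(W[...,1]+.178)<.16)
m=near&(z>.07)&(z<.2);l=cv2.connectedComponentsWithStats(m.astype(np.uint8));k=1+np.argmax(l[2][1:,4]);m=l[1]==k
# left side and right side edges of box
for side in(0,1):
    P=[]
    for v in range(100,235,3):
        c=np.where(m[v])[0]
        if side==0:u=c.min()
        else:
            u=c.max()
        P.append(W[v,u,:2])
    P=np.array(P,np.float32);vx,vy,*_=cv2.fitLine(P,cv2.DIST_HUBER,0,.003,.01).ravel();print("boxside",side,round(np.degrees(np.arctan2(vy,vx))%180-90,2))
P=np.array([W[np.where(m[:,u])[0].min() if 0 else np.where(m[:,u])[0].max(),u,:2] for u in range(175,370,3)],np.float32)
vx,vy,*_=cv2.fitLine(P,cv2.DIST_HUBER,0,.003,.01).ravel();print("front side",round(np.degrees(np.arctan2(vy,vx)),2))
g=(near&(z>.136)&(z<.16));p=W[g][:,:2];w,V=np.linalg.eigh(np.cov(p.T));print("grip pca",np.degrees(np.arctan2(V[1,1],V[0,1]))%180-90,p.mean(0))
E
```

```text
lip yaw -14.33
 x rel. to grip mm -57.16
roof yaw -14.34
 x rel. to grip mm 52.33
boxside 0 -14.13
boxside 1 -14.23
front side -14.1
grip pca -14.573781878431944 [ 0.52187386 -0.17566342]
```

Call:
arm_command:
  commands:
    - [0.07, 0.15, -3.0, 0, 0, 0, 0.2]
    - [0, 0, -3.0, 0, 0, 0, 0.2]
    - [0, 0, -3.0, 0, 0, 0, 0.2]
    - [0, 0, -2.5, 0, 0, 0, 0.2]
    - [0, 0, -1.5, 0, 0, 0, 0.2]

```text
time_s: 2.12
tcp_pos: [0.5196, -0.1781, 0.1184]
orientation: [[-0.003, 0.968, -0.251], [0.0, -0.251, -0.968], [-1.0, -0.003, 0.0]]
force: [-0.9, -0.5, 0.1]
grip_width: 0.599
```

Call:
arm_command:
  commands:
    - [0, 0, -0.7, 0, 0, 0, 0.2]
    - [0, 0, -0.5, 0, 0, 0, 0.2]
    - [0, 0, 0, 0, 0, 0, 0.2]
    - [0, 0, 0, 0, 0, 0, 0.2]

```text
time_s: 2.45
tcp_pos: [0.5224, -0.1772, 0.1103]
orientation: [[0.001, 0.969, -0.248], [-0.001, -0.248, -0.969], [-1.0, 0.001, 0.0]]
force: [0.7, -0.7, 0.5]
grip_width: 0.6
```

```bash
python3 - <<'E'
from bench import r
from h import *
s=r.state();print({k:np.round(v,4).tolist() for k,v in s.items() if k in("tcp_pos","force","torque","grip_width")})
d=r.get_image("wrist");cv2.imwrite("pics/w2.png",d["img"][:,:,::-1])
E
```

```text
{'tcp_pos': [0.5224, -0.1772, 0.1103], 'force': [0.7492, -0.7007, 0.5357], 'torque': [-0.0362, 0.0419, -0.0289], 'grip_width': 0.5998}
```

View pics/w2.png

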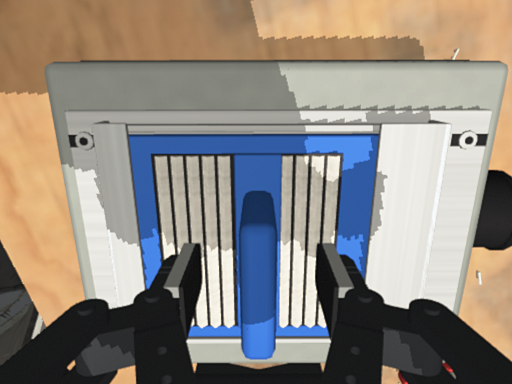

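The grip (column 258) is centred between the fingers (columns ~190 and ~325), so I'll close.

Call:
arm_command:
  commands:
    - [0, 0, 0, 0, 0, 0, -1]
    - [0, 0, 0, 0, 0, 0, -1]
    - [0, 0, 0, 0, 0, 0, -1]
    - [0, 0, 0, 0, 0, 0, -1]
    - [0, 0, 0, 0, 0, 0, -1]

```text
time_s: 2.92
tcp_pos: [0.5225, -0.1767, 0.11]
orientation: [[0.001, 0.969, -0.247], [-0.001, -0.247, -0.969], [-1.0, 0.001, 0.0]]
force: [-1.6, 0.1, 5.6]
grip_width: 0.155
```

Call:
arm_command:
  commands:
    - [0, 0, 0, 0, 0, 0, -1]
    - [0, 0, 0, 0, 0, 0, -1]
    - [0, 0, 0, 0, 0, 0, -1]
    - [0, 0, 0, 0, 0, 0, -1]

```text
time_s: 3.25
tcp_pos: [0.5225, -0.1767, 0.11]
orientation: [[0.001, 0.969, -0.247], [-0.0, -0.247, -0.969], [-1.0, 0.001, 0.0]]
force: [-0.4, 0.0, 5.3]
grip_width: 0.156
```

Call:
arm_command:
  commands:
    - [0, 0, 0.05, 0, 0, 0, -1]
    - [0, 0, 0, 0, 0, 0, -1]
    - [0, 0, 0, 0, 0, 0, -1]

```text
time_s: 3.5
tcp_pos: [0.5222, -0.1767, 0.11]
orientation: [[0.0, 0.969, -0.247], [-0.0, -0.247, -0.969], [-1.0, 0.0, 0.0]]
force: [1.0, -0.1, 2.5]
grip_width: 0.154
```

Call:
arm_command:
  commands:
    - [0, 0, 0.04, 0, 0, 0, -1]
    - [0.097, -0.025, 0, 0, 0, 0, -1]
    - [0.097, -0.025, 0, 0, 0, 0, -1]
    - [0, 0, 0, 0, 0, 0, -1]
    - [0, 0, 0, 0, 0, 0, -1]

```text
time_s: 3.92
tcp_pos: [0.523, -0.1768, 0.11]
orientation: [[-0.002, 0.969, -0.247], [0.0, -0.247, -0.969], [-1.0, -0.002, 0.0]]
force: [-4.9, 1.2, 4.9]
grip_width: 0.152
```

Call:
arm_command:
  commands:
    - [0.097, -0.025, 0, 0, 0, 0, -1]
    - [0.097, -0.025, 0, 0, 0, 0, -1]
    - [0, 0, 0, 0, 0, 0, -1]
    - [0, 0, 0, 0, 0, 0, -1]

```text
time_s: 4.25
tcp_pos: [0.5249, -0.1774, 0.11]
orientation: [[-0.002, 0.969, -0.247], [0.0, -0.247, -0.969], [-1.0, -0.002, 0.0]]
force: [-4.2, 0.8, 4.9]
grip_width: 0.154
```

Call:
arm_command:
  commands:
    - [0.097, -0.025, 0.04, 0, 0, 0, -1]
    - [0.097, -0.025, 0, 0, 0, 0, -1]
    - [0, 0, 0, 0, 0, 0, -1]
    - [0, 0, 0, 0, 0, 0, -1]

```text
time_s: 4.58
tcp_pos: [0.5276, -0.178, 0.1101]
orientation: [[-0.001, 0.969, -0.247], [0.0, -0.247, -0.969], [-1.0, -0.001, -0.0]]
force: [-0.4, 1.0, -2.3]
grip_width: 0.155
```

Call:
arm_command:
  commands:
    - [0.097, -0.025, 0, 0, 0, 0, -1]
    - [0, 0, 0, 0, 0, 0, -1]
    - [0, 0, 0, 0, 0, 0, -1]

```text
time_s: 4.83
tcp_pos: [0.5282, -0.1782, 0.1102]
orientation: [[-0.001, 0.969, -0.247], [0.0, -0.247, -0.969], [-1.0, -0.001, -0.0]]
force: [-3.7, 1.1, -1.4]
grip_width: 0.156
```

Call:
arm_command:
  commands:
    - [0.097, -0.025, 0, 0, 0, 0, -1]
    - [0, 0, 0, 0, 0, 0, -1]
    - [0, 0, 0, 0, 0, 0, -1]

```text
time_s: 5.08
tcp_pos: [0.5291, -0.1784, 0.1102]
orientation: [[-0.002, 0.969, -0.247], [0.0, -0.247, -0.969], [-1.0, -0.002, 0.0]]
force: [-5.3, 0.9, -1.0]
grip_width: 0.157
```

Call:
arm_command:
  commands:
    - [0.097, -0.025, 0, 0, 0, 0, -1]
    - [0, 0, 0, 0, 0, 0, -1]
    - [0, 0, 0, 0, 0, 0, -1]

```text
time_s: 5.33
tcp_pos: [0.5298, -0.1786, 0.1103]
orientation: [[-0.002, 0.969, -0.247], [0.0, -0.247, -0.969], [-1.0, -0.002, 0.0]]
force: [-7.2, 1.5, 0.0]
grip_width: 0.153
```

Call:
arm_command:
  commands:
    - [0.097, -0.025, 0, 0, 0, 0, -1]
    - [0, 0, 0, 0, 0, 0, -1]
    - [0, 0, 0, 0, 0, 0, -1]

```text
time_s: 5.58
tcp_pos: [0.5306, -0.1788, 0.1103]
orientation: [[-0.003, 0.969, -0.247], [0.001, -0.247, -0.969], [-1.0, -0.003, 0.0]]
force: [-7.0, 2.0, 0.8]
grip_width: 0.157
```

Call:
arm_command:
  commands:
    - [0.097, -0.025, 0, 0, 0, 0, -1]
    - [0, 0, 0, 0, 0, 0, -1]
    - [0, 0, 0, 0, 0, 0, -1]

```text
time_s: 5.83
tcp_pos: [0.5312, -0.179, 0.1103]
orientation: [[-0.003, 0.969, -0.247], [0.001, -0.247, -0.969], [-1.0, -0.003, 0.0]]
force: [-8.5, 2.5, 2.8]
grip_width: 0.156
```

Call:
arm_command:
  commands:
    - [0.097, -0.025, 0, 0, 0, 0, -1]
    - [0, 0, 0, 0, 0, 0, -1]
    - [0, 0, 0, 0, 0, 0, -1]

```text
time_s: 6.08
tcp_pos: [0.5319, -0.1791, 0.1103]
orientation: [[-0.004, 0.969, -0.247], [0.001, -0.247, -0.969], [-1.0, -0.004, 0.0]]
force: [-12.0, 3.3, 4.9]
grip_width: 0.151
```

Call:
arm_command:
  commands:
    - [0.049, -0.012, 0, 0, 0, 0, -1]
    - [0, 0, 0, 0, 0, 0, -1]
    - [0, 0, 0, 0, 0, 0, -1]

```text
time_s: 6.33
tcp_pos: [0.5319, -0.1792, 0.1103]
orientation: [[-0.005, 0.969, -0.247], [0.001, -0.247, -0.969], [-1.0, -0.005, 0.0]]
force: [-14.4, 4.0, 6.5]
grip_width: 0.153
```

```bash
cat > look.py <<'E'
from bench import r
from h import *
import sys
s=r.state();print({k:np.round(v,4).tolist() for k,v in s.items() if k in("tcp_pos","force","torque","grip_width","orientation")})
d=r.get_image("wrist");cv2.imwrite(f"pics/{sys.argv[1]}.png",d["img"][:,:,::-1])
T=np.eye(4);T[:3,:3]=s["orientation"];T[:3,3]=s["tcp_pos"];T=T@d["hand_eye"];np.savez(f"pics/{sys.argv[1]}.npz",T=T,**d)
E
python3 look.py w3
```

```text
{'tcp_pos': [0.5319, -0.1792, 0.1103], 'orientation': [[-0.0049, 0.9689, -0.2475], [0.0009, -0.2475, -0.9689], [-1.0, -0.005, 0.0004]], 'force': [-14.3793, 3.9898, 6.482], 'torque': [0.7448, 2.859, 0.0071], 'grip_width': 0.1535}
```

View pics/w3.png

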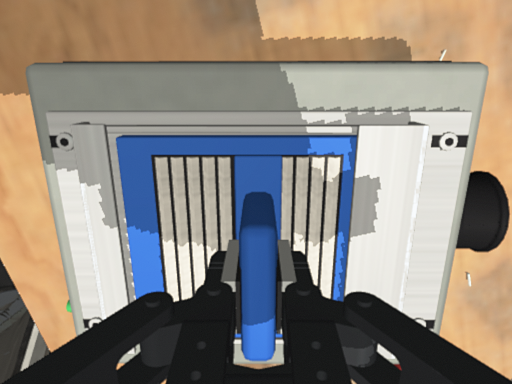

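The force rose 2.4 N with no motion, so the hard stop is reached. In the picture the near edge (column ~118) has a dark gap to the lip, so it is out. I'll tip about the far lower edge in small steps, easing off slightly because the top far corner swings into the stop.

Call:
arm_command:
  commands:
    - [0, 0, 0.195, 0.0074, 0.0291, 0, -1]
    - [0, 0, 0, 0, 0, 0, -1]
    - [0, 0, 0, 0, 0, 0, -1]

```text
time_s: 6.63
tcp_pos: [0.5324, -0.1792, 0.1122]
orientation: [[-0.034, 0.968, -0.247], [0.008, -0.247, -0.969], [-0.999, -0.035, 0.0]]
force: [-12.4, 2.4, 4.9]
grip_width: 0.149
```

Call:
arm_command:
  commands:
    - [0.03, -0.008, 0.195, 0.0074, 0.0291, 0, -1]
    - [0, 0, 0, 0, 0, 0, -1]
    - [0, 0, 0, 0, 0, 0, -1]

```text
time_s: 6.88
tcp_pos: [0.5329, -0.1794, 0.1142]
orientation: [[-0.062, 0.967, -0.247], [0.016, -0.247, -0.969], [-0.998, -0.064, 0.0]]
force: [-10.7, 3.1, 2.9]
grip_width: 0.151
```

Call:
arm_command:
  commands:
    - [0.05, -0.013, 0.195, 0.0074, 0.0291, 0, -1]
    - [0, 0, 0, 0, 0, 0, -1]
    - [0, 0, 0, 0, 0, 0, -1]

```text
time_s: 7.13
tcp_pos: [0.5334, -0.1795, 0.1161]
orientation: [[-0.091, 0.965, -0.247], [0.023, -0.246, -0.969], [-0.996, -0.094, 0.0]]
force: [-9.6, 2.5, 2.4]
grip_width: 0.158
```

Call:
arm_command:
  commands:
    - [0.05, -0.013, 0.19, 0.0074, 0.0291, 0, -1]
    - [0, 0, 0, 0, 0, 0, -1]
    - [0, 0, 0, 0, 0, 0, -1]

```text
time_s: 7.38
tcp_pos: [0.534, -0.1797, 0.118]
orientation: [[-0.12, 0.961, -0.247], [0.03, -0.246, -0.969], [-0.992, -0.124, 0.0]]
force: [-10.7, 2.7, 2.6]
grip_width: 0.155
```

Call:
arm_command:
  commands:
    - [0.05, -0.013, 0.19, 0.0074, 0.0291, 0, -1]
    - [0, 0, 0, 0, 0, 0, -1]
    - [0, 0, 0, 0, 0, 0, -1]

```text
time_s: 7.63
tcp_pos: [0.5346, -0.1798, 0.1199]
orientation: [[-0.149, 0.957, -0.247], [0.038, -0.244, -0.969], [-0.988, -0.154, 0.0]]
force: [-9.3, 2.2, 2.1]
grip_width: 0.155
```

```bash
python3 look.py w4; python3 - <<'E'
from bench import r
from h import *
d=r.get_image("side");cv2.imwrite("pics/s4.png",cv2.resize(d["img"][210:290,190:300,::-1],None,fx=6,fy=6,interpolation=cv2.INTER_CUBIC))
E
```

```text
{'tcp_pos': [0.5346, -0.1798, 0.1199], 'orientation': [[-0.1488, 0.9574, -0.2474], [0.0378, -0.2445, -0.9689], [-0.9881, -0.1536, 0.0002]], 'force': [-9.346, 2.1844, 2.134], 'torque': [0.5235, 2.044, -0.0255], 'grip_width': 0.1548}
```

View pics/w4.png

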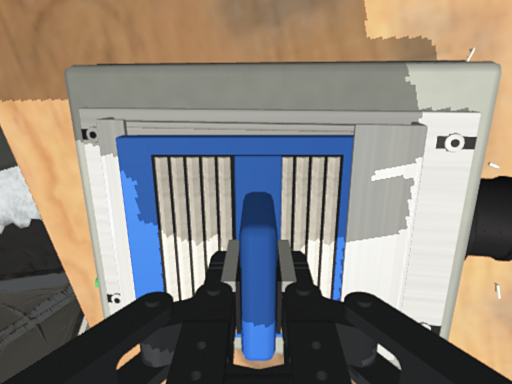

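View pics/s4.png

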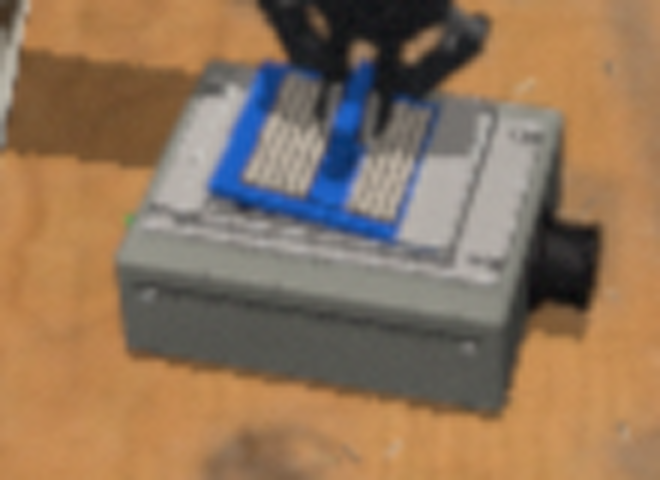

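The side crop shows the near (left) edge raised over the lip with the far edge still under the roof. I'll draw it out along the plate's own plane.

Call:
arm_command:
  commands:
    - [-0.288, 0.073, 0.05, 0, 0, 0, -1]
    - [-0.288, 0.073, 0.05, 0, 0, 0, -1]
    - [0, 0, 0, 0, 0, 0, -1]

```text
time_s: 7.98
tcp_pos: [0.5305, -0.1788, 0.1213]
orientation: [[-0.144, 0.958, -0.248], [0.037, -0.245, -0.969], [-0.989, -0.148, 0.0]]
force: [0.3, 0.1, -2.5]
grip_width: 0.155
```

Call:
arm_command:
  commands:
    - [-0.288, 0.073, 0.046, 0, 0, 0, -1]
    - [-0.288, 0.073, 0.046, 0, 0, 0, -1]
    - [0, 0, 0, 0, 0, 0, -1]

```text
time_s: 8.23
tcp_pos: [0.5244, -0.1772, 0.1225]
orientation: [[-0.144, 0.958, -0.247], [0.037, -0.245, -0.969], [-0.989, -0.149, 0.0]]
force: [-0.2, -0.6, -2.4]
grip_width: 0.154
```

Call:
arm_command:
  commands:
    - [-0.288, 0.073, 0.046, 0, 0, 0, -1]
    - [-0.288, 0.073, 0.046, 0, 0, 0, -1]
    - [0, 0, 0, 0, 0, 0, -1]

```text
time_s: 8.48
tcp_pos: [0.5182, -0.1757, 0.1232]
orientation: [[-0.145, 0.958, -0.247], [0.037, -0.245, -0.969], [-0.989, -0.15, 0.0]]
force: [0.1, -0.4, -2.5]
grip_width: 0.154
```

It hangs free (-2.5 N, roughly its own weight). Continuing.

Call:
arm_command:
  commands:
    - [-0.288, 0.073, 0.046, 0, 0, 0, -1]
    - [-0.288, 0.073, 0.046, 0, 0, 0, -1]
    - [-0.288, 0.073, 0.046, 0, 0, 0, -1]
    - [0, 0, 0, 0, 0, 0, -1]

```text
time_s: 8.82
tcp_pos: [0.5095, -0.1735, 0.1246]
orientation: [[-0.145, 0.958, -0.247], [0.037, -0.245, -0.969], [-0.989, -0.15, 0.0]]
force: [-0.3, -0.2, -2.9]
grip_width: 0.158
```

Call:
arm_command:
  commands:
    - [-0.288, 0.073, 0.046, 0, 0, 0, -1]
    - [-0.288, 0.073, 0.046, 0, 0, 0, -1]
    - [-0.288, 0.073, 0.046, 0, 0, 0, -1]
    - [0, 0, 0, 0, 0, 0, -1]

```text
time_s: 9.15
tcp_pos: [0.5008, -0.1713, 0.126]
orientation: [[-0.145, 0.958, -0.247], [0.037, -0.245, -0.969], [-0.989, -0.15, 0.0]]
force: [0.2, -0.3, -2.6]
grip_width: 0.152
```

```bash
python3 look.py w5
```

```text
{'tcp_pos': [0.5008, -0.1713, 0.126], 'orientation': [[-0.1452, 0.958, -0.2474], [0.0368, -0.2447, -0.9689], [-0.9887, -0.1498, 0.0003]], 'force': [0.2396, -0.2951, -2.635], 'torque': [-0.0173, -0.2681, -0.0459], 'grip_width': 0.1519}
```

View pics/w5.png

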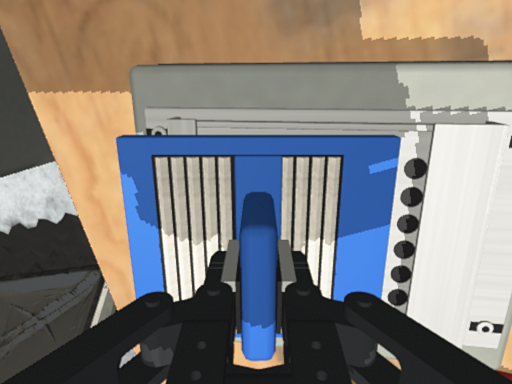

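The far edge (column ~400) is clear of the channel roof, with the seat holes visible between them. I'll lift, level and carry to the tray.

Call:
arm_command:
  commands:
    - [0, 0, 1.0, 0, 0, 0, -1]
    - [0, 0, 1.5, 0, 0, 0, -1]
    - [0, 0, 2.0, 0, 0, 0, -1]
    - [0, 0, 2.0, -0.0185, -0.0725, 0, -1]
    - [0, 0, 0.5, -0.0185, -0.0725, 0, -1]

```text
time_s: 9.62
tcp_pos: [0.5039, -0.1715, 0.1994]
orientation: [[0.006, 0.969, -0.247], [-0.001, -0.247, -0.969], [-1.0, 0.006, -0.0]]
force: [0.7, 0.6, -3.5]
grip_width: 0.155
```

Call:
arm_command:
  commands:
    - [0.1, 1.5, 0, 0, 0, 0, -1]
    - [0.1, 3.0, 0, 0, 0, 0, -1]
    - [0.1, 3.0, 0, 0, 0, 0, -1]
    - [0.1, 3.0, 0, 0, 0, 0, -1]
    - [0.1, 3.0, 0, 0, 0, 0, -1]

```text
time_s: 10.03
tcp_pos: [0.5063, -0.0351, 0.1968]
orientation: [[0.0, 0.969, -0.248], [-0.0, -0.248, -0.969], [-1.0, 0.0, 0.0]]
force: [0.8, 0.3, -3.8]
grip_width: 0.156
```

Call:
arm_command:
  commands:
    - [0.1, 3.0, 0, 0, 0, 0, -1]
    - [0.1, 3.0, 0, 0, 0, 0, -1]
    - [0.1, 3.0, 0, 0, 0, 0, -1]
    - [0.1, 3.0, 0, 0, 0, 0, -1]
    - [0.1, 3.0, 0, 0, 0, 0, -1]

```text
time_s: 10.45
tcp_pos: [0.5113, 0.1151, 0.1968]
orientation: [[0.0, 0.969, -0.247], [-0.0, -0.247, -0.969], [-1.0, 0.0, 0.0]]
force: [1.1, 0.3, -4.2]
grip_width: 0.155
```

Call:
arm_command:
  commands:
    - [0.1, 2.5, 0, 0, 0, 0, -1]
    - [0.1, 1.5, 0, 0, 0, 0, -1]
    - [0, 0.5, 0, 0, 0, 0, -1]
    - [0, 0, 0, 0, 0, 0, -1]
    - [0, 0, 0, 0, 0, 0, -1]

```text
time_s: 10.87
tcp_pos: [0.5135, 0.1578, 0.1961]
orientation: [[-0.001, 0.969, -0.248], [-0.001, -0.248, -0.969], [-1.0, -0.0, 0.001]]
force: [0.6, -0.8, -2.9]
grip_width: 0.154
```

```bash
python3 look.py w6;python3 - <<'E'
from bench import r
from h import *
for n in("side","top"):
    d=r.get_image(n);W=cloud(d);np.savez(f"pics/{n}6.npz",**d);c=(slice(140,280),slice(160,320)) if n=="side" else (slice(150,290),slice(150,310))
    cv2.imwrite(f"pics/{n}6.png",cv2.resize(d["img"][c][:,:,::-1],None,fx=4,fy=4,interpolation=cv2.INTER_CUBIC))
E
```

```text
{'tcp_pos': [0.5135, 0.1578, 0.1961], 'orientation': [[-0.0006, 0.9688, -0.2477], [-0.0006, -0.2477, -0.9688], [-1.0, -0.0004, 0.0007]], 'force': [0.6048, -0.8064, -2.9], 'torque': [-0.0874, -0.0237, -0.0271], 'grip_width': 0.1541}
```

View pics/w6.png

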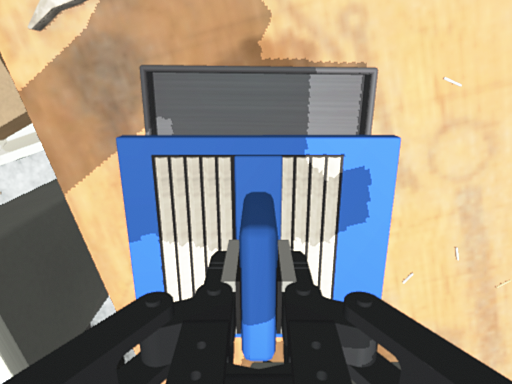

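View pics/side6.png

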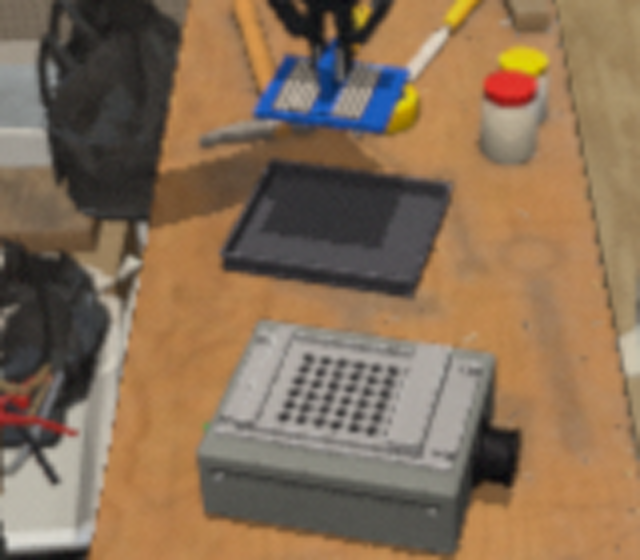

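The wrist and side views show the cassette level above the tray, roughly centred. I'll lower it, slowly at the end.

Call:
arm_command:
  commands:
    - [0, 0.2, -2.0, 0, 0, 0, -1]
    - [0, 0, -3.0, 0, 0, 0, -1]
    - [0, 0, -3.0, 0, 0, 0, -1]
    - [0, 0, -3.0, 0, 0, 0, -1]
    - [0, 0, -2.0, 0, 0, 0, -1]

```text
time_s: 11.43
tcp_pos: [0.5124, 0.1587, 0.0633]
orientation: [[-0.003, 0.968, -0.249], [-0.001, -0.249, -0.968], [-1.0, -0.002, 0.002]]
force: [-0.4, -0.6, -2.1]
grip_width: 0.152
```

Call:
arm_command:
  commands:
    - [0, 0, -1.5, 0, 0, 0, -1]
    - [0, 0, -1.0, 0, 0, 0, -1]
    - [0, 0, -0.5, 0, 0, 0, -1]
    - [0, 0, 0, 0, 0, 0, -1]
    - [0, 0, 0, 0, 0, 0, -1]

```text
time_s: 11.85
tcp_pos: [0.5139, 0.1605, 0.0365]
orientation: [[0.0, 0.969, -0.248], [0.0, -0.248, -0.969], [-1.0, 0.0, -0.0]]
force: [0.3, -0.7, -2.5]
grip_width: 0.152
```

Call:
arm_command:
  commands:
    - [0, 0, -0.3, 0, 0, 0, -1]
    - [0, 0, -0.3, 0, 0, 0, -1]
    - [0, 0, 0, 0, 0, 0, -1]
    - [0, 0, 0, 0, 0, 0, -1]

```text
time_s: 12.18
tcp_pos: [0.5134, 0.1606, 0.03]
orientation: [[-0.0, 0.969, -0.247], [-0.0, -0.247, -0.969], [-1.0, -0.0, 0.0]]
force: [0.5, -0.6, -2.2]
grip_width: 0.158
```

Call:
arm_command:
  commands:
    - [0, 0, -0.15, 0, 0, 0, -1]
    - [0, 0, 0, 0, 0, 0, -1]
    - [0, 0, 0, 0, 0, 0, -1]

```text
time_s: 12.43
tcp_pos: [0.5134, 0.1606, 0.0284]
orientation: [[-0.001, 0.969, -0.247], [0.0, -0.247, -0.969], [-1.0, -0.001, 0.0]]
force: [-0.6, -0.1, -3.1]
grip_width: 0.153
```

Call:
arm_command:
  commands:
    - [0, 0, -0.15, 0, 0, 0, -1]
    - [0, 0, -0.1, 0, 0, 0, -1]
    - [0, 0, 0, 0, 0, 0, -1]
    - [0, 0, 0, 0, 0, 0, -1]

```text
time_s: 12.77
tcp_pos: [0.5133, 0.1606, 0.0257]
orientation: [[-0.001, 0.969, -0.247], [0.0, -0.247, -0.969], [-1.0, -0.001, 0.0]]
force: [-0.4, -0.5, -3.0]
grip_width: 0.152
```

Call:
arm_command:
  commands:
    - [0, 0, -0.07, 0, 0, 0, -1]
    - [0, 0, 0, 0, 0, 0, -1]
    - [0, 0, 0, 0, 0, 0, -1]

```text
time_s: 13.02
tcp_pos: [0.5134, 0.1606, 0.0251]
orientation: [[-0.001, 0.969, -0.247], [0.0, -0.247, -0.969], [-1.0, -0.001, 0.0]]
force: [-0.3, -0.4, -3.3]
grip_width: 0.157
```

Call:
arm_command:
  commands:
    - [0, 0, -0.07, 0, 0, 0, -1]
    - [0, 0, 0, 0, 0, 0, -1]
    - [0, 0, 0, 0, 0, 0, -1]

```text
time_s: 13.27
tcp_pos: [0.5134, 0.1606, 0.0251]
orientation: [[-0.0, 0.969, -0.248], [-0.0, -0.248, -0.969], [-1.0, -0.0, 0.0]]
force: [-4.0, -1.4, 5.2]
grip_width: 0.154
```

Call:
arm_command:
  commands:
    - [0, 0, -0.07, 0, 0, 0, -1]
    - [0, 0, 0, 0, 0, 0, -1]
    - [0, 0, 0, 0, 0, 0, -1]

```text
time_s: 13.52
tcp_pos: [0.5134, 0.1606, 0.025]
orientation: [[-0.0, 0.969, -0.247], [-0.001, -0.247, -0.969], [-1.0, -0.0, 0.001]]
force: [-7.4, -3.2, 14.4]
grip_width: 0.154
```

Floor contact. I'll ease off 0.8 mm, then open.

Call:
arm_command:
  commands:
    - [0, 0, 0.08, 0, 0, 0, -1]
    - [0, 0, 0, 0, 0, 0, -1]
    - [0, 0, 0, 0, 0, 0, -0.3]
    - [0, 0, 0, 0, 0, 0, -0.3]
    - [0, 0, 0, 0, 0, 0, 0]

```text
time_s: 13.93
tcp_pos: [0.5136, 0.1606, 0.0246]
orientation: [[-0.0, 0.969, -0.248], [0.0, -0.248, -0.969], [-1.0, -0.0, -0.0]]
force: [-0.6, -0.6, 0.6]
grip_width: 0.475
```

Call:
arm_command:
  commands:
    - [0, 0, 0, 0, 0, 0, 0.1]
    - [0, 0, 0, 0, 0, 0, 0.1]
    - [0, 0, 0.5, 0, 0, 0, 0.1]
    - [0, 0, 1.0, 0, 0, 0, 0.1]
    - [0, 0, 1.5, 0, 0, 0, 0.1]

```text
time_s: 14.35
tcp_pos: [0.5127, 0.1604, 0.0546]
orientation: [[-0.002, 0.969, -0.247], [-0.0, -0.247, -0.969], [-1.0, -0.002, 0.001]]
force: [0.1, 0.3, 0.6]
grip_width: 0.546
```

Call:
arm_command:
  commands:
    - [0, 0, 3, 0, 0, 0, 0.1]
    - [0, 0, 3, 0, 0, 0, 0.1]
    - [0, 0, 4, 0, 0, 0, 0.1]
    - [0, 0, 4, 0, 0, 0, 0.1]
    - [0, 0, 0, 0, 0, 0, 0.1]

```text
time_s: 14.77
tcp_pos: [0.5166, 0.1626, 0.2034]
orientation: [[0.011, 0.969, -0.247], [0.002, -0.247, -0.969], [-1.0, 0.01, -0.005]]
force: [0.5, -0.1, 0.3]
grip_width: 0.548
```

```bash
python3 look.py w7;python3 - <<'E'
from bench import r
from h import *
for n in("side","top"):
    d=r.get_image(n);np.savez(f"pics/{n}7.npz",**d);cv2.imwrite(f"pics/{n}7.png",d["img"][:,:,::-1])
d=dict(np.load("pics/w7.npz"));W=cloud(d,d["T"])
h=cv2.cvtColor(d["img"],cv2.COLOR_RGB2HSV);b=(h[...,0]>95)&(h[...,0]<125)&(h[...,1]>120)&(W[...,2]<.03)&(abs(W[...,0]-.513)<.1)&(abs(W[...,1]-.16)<.1)
p=W[b];p=p[~np.isnan(p).any(1)]
c,s,a=cv2.minAreaRect(p[:,:2].astype(np.float32));A=np.c_[p[:,:2],np.ones(len(p))];k=np.linalg.lstsq(A,p[:,2],rcond=None)[0]
print("plate",len(p),c,s,a,"zmed",np.median(p[:,2]),"slope",k[:2])
f=(h[...,1]<60)&(h[...,2]<110)&(W[...,2]<.012)&(abs(W[...,0]-.513)<.09)&(abs(W[...,1]-.16)<.09);print("floor z",np.nanmedian(W[f][:,2]))
E
```

```text
{'tcp_pos': [0.5166, 0.1626, 0.2034], 'orientation': [[0.0107, 0.969, -0.2467], [0.0024, -0.2467, -0.9691], [-0.9999, 0.0098, -0.005]], 'force': [0.4951, -0.069, 0.2719], 'torque': [0.0676, -0.0545, 0.0267], 'grip_width': 0.5482}
plate 6779 (0.5118894577026367, 0.16022726893424988) (0.10946890711784363, 0.13139589130878448) 75.74111938476562 zmed 0.01159397005784929 slope [0.0008541  0.00088736]
floor z 0.0036399399965763024
```

View pics/w7.png

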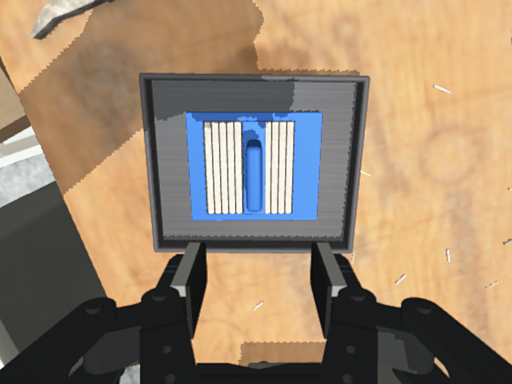

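View pics/side7.png

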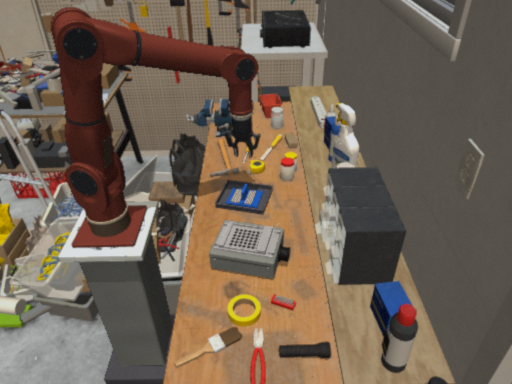

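View pics/top7.png

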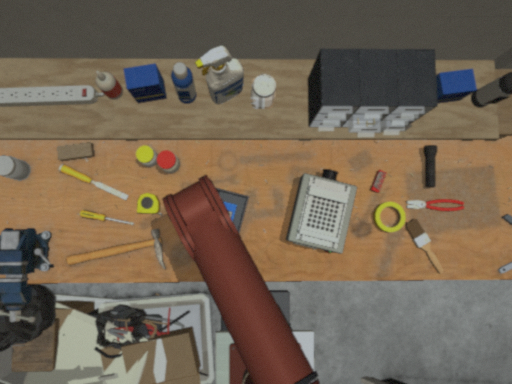

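The cassette lies flat in the tray, grip up. Its plate top is at z=0.0116 (floor 0.0036 plus 8 mm), its slope is under 0.002, and it is about 1 mm from the tray's centre. The loose things sit at the same pixels as before. I'll settle the arm, then hand in.

Call:
arm_command:
  commands:
    - [0, 0, 0, 0, 0, 0, 0.1]
    - [0, 0, 0, 0, 0, 0, 0.1]
    - [0, 0, 0, 0, 0, 0, 0.1]
    - [0, 0, 0, 0, 0, 0, 0.1]

```text
time_s: 15.25
tcp_pos: [0.5129, 0.1605, 0.1937]
orientation: [[-0.002, 0.969, -0.247], [-0.0, -0.247, -0.969], [-1.0, -0.002, 0.001]]
force: [-0.5, 0.7, 0.4]
grip_width: 0.55
```

```bash
python3 -c "
from bench import r
print(r.finish_job(), r.state()['force'])"
```

```text
the job is handed in; nothing more can be done
the job is handed in; nothing more can be done
```

The used cassette is out of the extractor and lying flat in the tray, grip up; I handed the job in at about 15 s of the 67 s allowed.

- **Removal:** I gripped the cassette and slid it about 10 mm to the hard stop, then tipped it 0.15 rad with the bar still pressed at about 10 N. I drew it out along its own plane, carried it level and set it down. The highest force read at the wrist while working on the extractor was about 16 N, and about 16 N when pressing on the tray floor.
- **Position in the tray:** In the last images the cassette's centre is about 1 mm from the tray's centre. The plate top is 8 mm above the tray floor, and the tilt is under 0.002 rad.
- **Surroundings:** The jar, screwdriver, tape measure and hex keys look unmoved by eye in the last images. The gripper is open and clear, about 17 cm above where it let go, with the wrist force near zero.

None of these checks failed or disagreed. I could not read the cassette–extractor contact force directly, so that limit is judged only from the wrist force. The hand-in gave no verdict.

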